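Dim the bedside lantern to night-light

TASK

It is bedtime: turn the green lantern down to its night-light setting. Lay a fingertip lightly on the black knurled dial on top of the lantern and stroke it round, dimming, until it clicks home with its white pointer at the yellow mark; do not run on to the red mark, which is off. Only the dial is to be turned, by touch of the fingers alone: the lantern stays standing where it is, nothing is lifted or shoved, and the things around it are left alone.

Things in the scene. Friction and masses are not known exactly. Their poses are not given: they have to be found in the camera images.
- dial (a joint): Dial angle, rad, growing clockwise seen from above (brighter). Five click settings 0.628 apart: 0 off, 0.628 night-light, 1.257 low, 1.885 medium, 2.513 high; stops just beyond the ends. Starts at low, medium or high; dimming is anticlockwise. A spring ball holds each setting: about 0.025 Nm breaks it loose; let go within 0.24 rad of a setting, the dial springs to it.
- dial_top (a point): Centre of the dial's flat top, on its vertical axis. Black disc, 86 mm across (89 over its rim's knurl ribs), 16 mm thick, flat on the green cap, top 148 mm above the lantern's underside, bare and free from above. A fingertip pressed on it with about 5 N, 25 to 35 mm off the axis, and moved in an arc about the axis carries it along by friction (about 0.6). Too wide to pinch.
- dial_pointer (a point): Point on the dial's top face 40 mm from the axis, at the outer end of the white pointer line; turns with the dial.
- night_mark (a point): Centre of the yellow night-light mark, a 9 mm dot on the green cap, 53 mm from the dial's axis, 16 mm below the dial's top. Clockwise round the cap seen from above, 36 degrees apart: red off mark (8 mm dot), yellow night-light mark, then three white dots of growing size for low, medium and high.
- lantern: Green plastic lantern, 130 mm across, 148 mm tall with the dial, standing loose on the shelf (0.85 to 1.2 kg): battery base, clear globe, four posts, cap, thin wire handle folded down on its +x side reaching 78 mm out. Origin at the centre of its underside, z up along the dial's axis.
- shelf: Fixed grey steel bracket shelf, 370 mm deep (x) and 860 mm wide (y). Its upper surface lies 100 mm above its origin, which is at its middle.
- blue_box: Blue plastic box, 110 x 140 x 120 mm tall, with a shut swing door in front (-x); loose on the shelf, 0.7 kg. Origin at the centre of its underside. Leave alone.
- blue_door (a joint): Swing angle of the blue box's front door, rad: 0 shut (as it starts), growing as it opens. Leave shut.
- jar: Glass jar, 72 mm in diameter, 110 mm tall, with a brass screw lid; loose, 0.35 kg. Origin at the centre of its underside. Leave alone.
- spoon: Stainless steel spoon, 165 mm long, 12 mm tall, lying along its x axis near the shelf's front edge. Origin under its middle. Leave alone.
- comb: White plastic hair comb, 180 x 33 x 5 mm, lying along its x axis near the shelf's front edge. Origin under its middle. Leave alone.

How it is judged:
On the way:
1. a finger on the lantern's dial turns it down (contact force between the fingers and lantern above 0.3 N and velocity of joint dial below -0.03 rad/s), for 0.04 s.
At the end, for the whole second after the job is handed in: The dial rests in its night-light detent (joint 0.628 +- 0.10 rad, not turning); the lantern stands upright within 30 mm of where it stood, its yellow mark within 35 mm; box, jar, spoon and comb are within 15 mm of where they were, the box's door shut (under 0.15 rad) (value of joint dial between 0.528 and 0.728 rad and velocity of joint dial between -0.05 and 0.05 rad/s and angle between lantern's own z axis and vertical below 0.05 rad and distance of lantern from where it was at the start of the episode below 0.03 m and distance of night_mark from where it was at the start of the episode below 0.035 m and linear speed of lantern below 0.01 m/s and distance of each of blue_box, jar, spoon, comb from where it was at the start of the episode below 0.015 m and value of joint blue_door below 0.15 rad); the robot touches nothing.
It fails at once if the dial is turned past night-light into off (value of joint dial below 0.25 rad).
It fails at once if the lantern is lifted, shoved, turned or tipped (distance of lantern from where it was at the start of the episode above 0.03 m or distance of night_mark from where it was at the start of the episode above 0.035 m or angle between lantern's own z axis and vertical above 0.15 rad or z of lantern in the frame of shelf above 0.108 m).
It fails at once if the lantern is pressed hard (over 35 N) (contact force between the fingers and lantern above 35 N).
It fails at once if the arm itself leans on the lantern (contact force between the arm and lantern above 1 N).
It fails at once if a thing around the lantern is displaced (distance of any of blue_box, jar, spoon, comb from where it was at the start of the episode above 0.015 m or value of joint blue_door above 0.15 rad).
It also fails if it takes over 45 s, if anything falls off the work surface, if the arm or the gripper's body presses on something with over 40 N, if the wrist force passes 120 N, or if a joint passes its speed limit or range.

ROBOT

A 7-joint arm with a two-finger parallel gripper is mounted at the origin on the work surface. World frame = base frame: x ahead of the robot, y to its left, z up, the work surface at z = 0. Lengths are in m, angles in rad, forces in N, time in s.
With the tool pointing down it reaches from about 0.4 to 0.85 m from the base axis. Payload 10.4 kg.
Tool frame: the origin (TCP) lies between the finger pads; the fingertips stand ahead of it and the grasp point (between the pads) lies 6 mm ahead of it (finger_overhang is the z of the fingertips in the tool frame, in m); z points along the fingers, y is the direction in which the jaws open and shut (so a half turn about z gives the same grasp; the last joint's range is limited). The gripper opens to 85 mm and grips with 20 to 120 N. Pads are 22 mm wide; open, the fingers measure 114 mm over their backs; the gripper's body (76 mm by 85 mm) begins 54 mm behind the grasp point. The pads swing forward as they close: fully open they stand 13 mm farther back than shut.
Start: joints at [-1.2, 0.332, -0.065, 1.46, 0.022, 1.35, -0.088], TCP at [0.24, 0.577, 0.256] pointing down, gripper open.
Joint ranges: [-2.6, 2.6], [-0.5, 2.12], [-1.47, 1.34], [0.16, 2.42], [-1.27, 4.41], [0.06, 2.06], [-2.6, 2.6]. Speed limits (rad/s): [2.22, 2.22, 2.79, 2.79, 3.14, 3.14, 3.14].

INTERFACE

Orientations are given as a unit quaternion [x, y, z, w].
In Python, from workcell import * gives the robot as it stands.
- The arm moves only by the shell command python3 -m creep 'ROWS' [FORCE]. ROWS is JSON, a list of rows, each a list of 7 numbers: the turn, a rotation vector about the tool's x, y, z in rad, then the shift along the tool's x, y, z in mm, then the closure in counts, from 0 (fully open) to 255 (shut). In form: [[wx, wy, wz, dx, dy, dz, claw], ...]. A call has 1 to 8 rows; each row shifts and turns the commanded pose from where the row before left it, along the tool's axes as they then stand; what a row does not reach is not made up. A row lasts 1/10 s, in which the tool goes at most 50 mm and 8.59 degrees, less where a joint would pass 70% of its speed; a pose out of reach is approached as far as the arm can. A call is refused whole if a number of a shift passes 50 or a number of a turn 0.15, either way. A call with a gripper value outside its range is refused whole. The fingers move at their own pace and stop on an object; FORCE is the grip in N (left out, the last holds). Time passes only in rows, so rows that do not move let the fingers close. It gives the time, the measured TCP pose, the force and the opening at its end, in the units of the state.
- get_obs(): the state, without advancing time (a new reading comes with each control period).
- camera(name): name is "scene" or "side" or "wrist"; returns (picture, depth): 480x640x3 uint8, blue, green, red; 480x640 float32, m along the optical axis (not along the pixel's ray), 0 where there is no reading.
- camera_model(name): a dict with "camera_matrix" (3x3 intrinsics, pixels), "k1" (the pictures are not rectified: a ray, as slopes to the right and down, at radius r is drawn at 1 + k1 r^2 times it, then the intrinsics apply), "R" (3x3) and "t" (3): a world point X has camera coordinates R X + t; the wrist camera has in their place "mount" (4x4, takes a point from camera to tool coordinates, whose origin is the TCP and whose axes are the flange's). Camera axes: x right, y down, z forward; pixel columns grow to the right and rows downward; lengths in m; the calibration is good to about 2 mm. A picture is of the moment at which its call begins: read the wrist's pose just before it. camera_model takes no time and is no camera call.
- hand_in(): hands the job in, once; it reports no verdict.
The state is a dict: "clock": time; "joint_pos": joint angles; "joint_velocities": joint speeds; "tau": joint torques, N m; "position": TCP position; "ee_rot": TCP orientation; "ft_force": force on the tool from outside, world axes, zero at the start; "torque": the same for the moment, N m; "grip_width": opening from 0.0 (shut) to 1.0 (fully open).
Only numpy, scipy, OpenCV 4.12 (cv2) and the standard library are available. Lean on these libraries where they do the work, as an engineer would, in place of code of your own. Each camera call takes 0.05 s, during which the arm holds its last target.

## Working session

There is one attempt and no reset: what is moved stays moved. The work goes in short steps, Python scripts to look and compute and a shell command to move; the robot and the scene stay as the last step left them, time stands still between calls to the robot, and variables do not carry over. Pictures are saved under pics/ and viewed, and the job is handed in when it is done.

```bash
mkdir -p pics; ls; python3 - <<'E'
from workcell import *
import cv2
o=get_obs();print(o)
for n in("scene","side","wrist"):
    p,d=camera(n);cv2.imwrite(f"pics/{n}0.png",p)
    import numpy as np;np.save(f"pics/{n}0.npy",d);print(camera_model(n))
E
```

```text
pics
{'clock': 0.0, 'joint_pos': array([-1.19960882,  0.33288758, -0.06471449,  1.46098597,  0.02159179,
        1.34988206, -0.08850367]), 'joint_velocities': array([-1.67930974e-04, -1.09674551e-03,  4.64758699e-05,  1.00213032e-03,
       -1.02689985e-03,  2.56446965e-03,  6.83386324e-04]), 'tau': array([-1.01648715e-03, -6.25439930e+01,  4.83479560e-02, -3.91608703e+01,
        1.60300214e-02,  9.76192416e-03, -1.26202941e-06]), 'position': array([0.23966344, 0.57683942, 0.25548481]), 'ee_rot': array([ 1.95609211e-01,  9.80681650e-01, -7.24632222e-04, -1.15946809e-04]), 'ft_force': array([-0.75056382,  0.6806877 , -0.23747236]), 'torque': array([-0.0330978 ,  0.07691376,  0.03091858]), 'grip_width': 0.9996172550017318}
{'camera_matrix': array([[445.46182402,   0.        , 322.71522952],
       [  0.        , 445.46182402, 234.90354957],
       [  0.        ,   0.        ,   1.        ]]), 'k1': -0.07718937547086394, 'R': array([[ 0.156182  ,  0.9876926 ,  0.00839749],
       [ 0.56615136, -0.08255138, -0.82015725],
       [-0.80937002,  0.13284804, -0.57207654]]), 't': array([-0.
[... 290 characters left out ...]
,
       [-0.23656113,  0.64050429, -0.73061144],
       [ 0.2410859 , -0.68974433, -0.6827374 ]]), 't': array([0.50623101, 0.240035  , 0.7491561 ])}
{'camera_matrix': array([[380.70690658,   0.        , 326.71965573],
       [  0.        , 380.70690658, 239.91426561],
       [  0.        ,   0.        ,   1.        ]]), 'k1': -0.0384169717846305, 'mount': array([[-1.26961022e-04, -9.48358978e-01, -3.17199043e-01,
         8.25128438e-02],
       [ 9.99999785e-01, -3.24579471e-04,  5.70168369e-04,
         1.19444183e-03],
       [-6.43680590e-04, -3.17198903e-01,  9.48358815e-01,
        -1.18430872e-01],
       [ 0.00000000e+00,  0.00000000e+00,  0.00000000e+00,
         1.00000000e+00]])}
```

View pics/scene0.png

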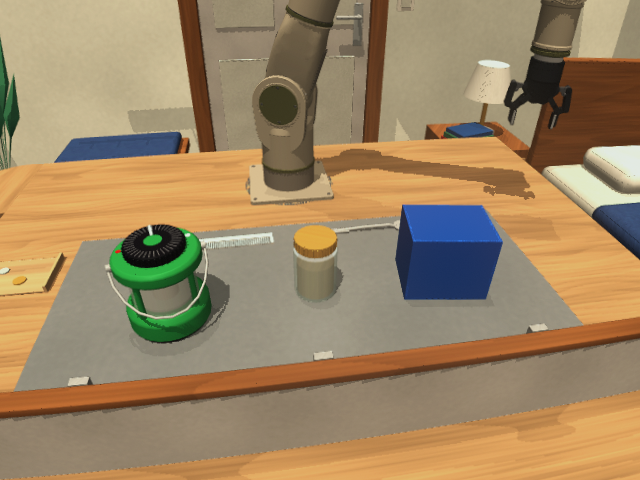

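View pics/side0.png

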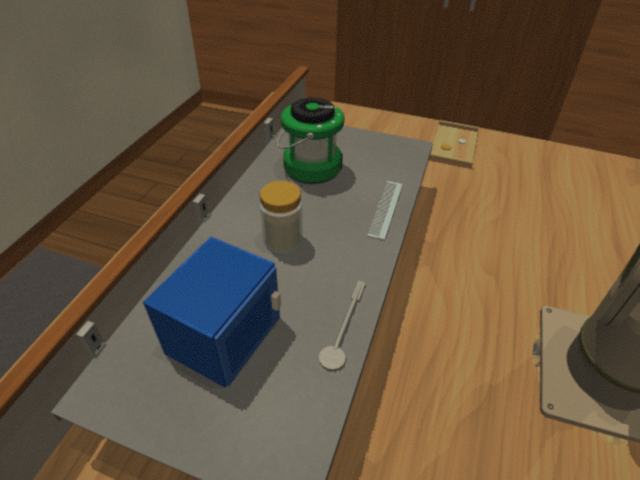

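View pics/wrist0.png

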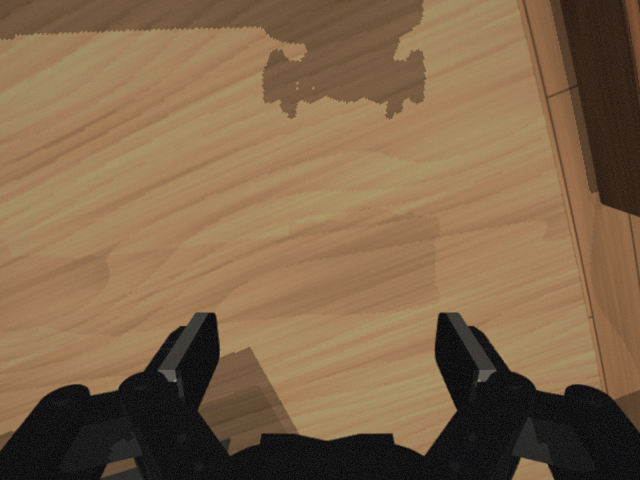

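The scene picture shows the lantern at the left, with its dial near (153,243). The jar is at (315,262), the box at (445,250), the comb at (237,241) and the spoon at (370,227). I'll enlarge the dial and locate it.

```bash
cat > h.py <<'E'
from workcell import *
import numpy as np, cv2
from scipy.spatial.transform import Rotation as Ro
def ray(m,u,v):
    K=m["camera_matrix"];return np.append(cv2.undistortPoints(np.array([[[u,v]]],float),K,np.array([m["k1"],0,0,0,0]))[0,0],1)
def w(name,u,v,z=None,depth=None,pose=None):
    m=camera_model(name);r=ray(m,u,v)
    if name=="wrist":
        M=m["mount"];T=np.eye(4);T[:3,:3]=Ro.from_quat(pose[1]).as_matrix();T[:3,3]=pose[0];T=T@M
        R=T[:3,:3];c=T[:3,3]
    else: R=m["R"].T;c=-R@m["t"]
    d=R@r
    s=depth if depth is not None else (z-c[2])/d[2]
    return c+s*d
E
python3 - <<'E'
from h import *
s=cv2.imread("pics/scene0.png");d=np.load("pics/scene0.npy")
cv2.imwrite("pics/sc.png",cv2.resize(s[205:305,95:225],None,fx=6,fy=6,interpolation=cv2.INTER_CUBIC))
t=cv2.imread("pics/side0.png");e=np.load("pics/side0.npy")
cv2.imwrite("pics/sic.png",cv2.resize(t[90:160,265:355],None,fx=8,fy=8,interpolation=cv2.INTER_CUBIC))
for u,v in[(152,240),(153,244),(140,245),(170,245)]:print(w("scene",u,v,depth=d[v,u]))
for u,v in[(312,108),(300,110)]:print(w("side",u,v,depth=e[v,u]))
for u,v in[(300,350),(110,370)]:print("shelf",w("scene",u,v,depth=d[v,u]))
E
```

```text
[ 0.63785725 -0.24151856  0.26801755]
[ 0.64769004 -0.23869762  0.26781023]
[ 0.64675132 -0.25686495  0.26729169]
[ 0.65414809 -0.21439775  0.26821878]
[ 0.63284964 -0.23657805  0.26650252]
[ 0.65187241 -0.21990335  0.26673569]
shelf [ 0.73801334 -0.04542831  0.11937531]
shelf [ 0.73732902 -0.31806459  0.1186438 ]
```

View pics/sc.png

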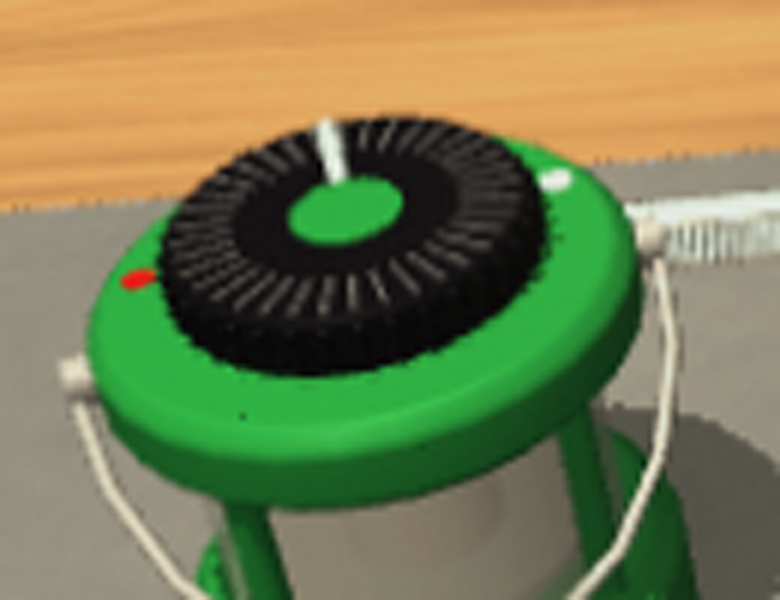

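View pics/sic.png

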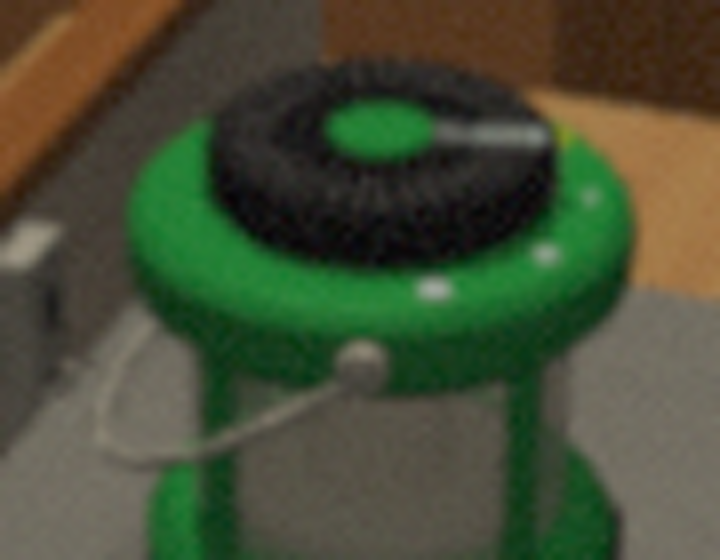

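```bash
python3 - <<'E'
from h import *
zt=.2672
def ang(p,c):return np.degrees(np.arctan2(p[1]-c[1],p[0]-c[0])).round(1),np.hypot(*(p-c)[:2]).round(4)
for n,c,tip,marks in[("scene",(152.7,240),(149.2,225.8),dict(red=(118,251.7),high=(187.5,235))),("side",(312.5,106),(333.5,106.9),dict(yel=(336,107.2),low=(339,114.6),med=(333.4,121.75),high=(319.2,126.1)))]:
    C=w(n,*c,z=zt);print(n,C);print("tip",w(n,*tip,z=zt),ang(w(n,*tip,z=zt),C))
    for k,v in marks.items():p=w(n,*v,z=zt-.016);print(k,p,ang(p,C))
# rough positions of others
s=np.load("pics/scene0.npy")
for u,v in[(315,240),(270,238),(203,243),(370,227),(337,231),(400,224),(405,210)]:print((u,v),w("scene",u,v,depth=s[v,u]).round(3))
E
```

```text
scene [ 0.63679518 -0.24086949  0.2672    ]
tip [ 0.59855221 -0.25175488  0.2672    ] (np.float64(-164.1), np.float64(0.0398))
red [ 0.63569395 -0.29345886  0.2512    ] (np.float64(-91.2), np.float64(0.0526))
high [ 0.607465   -0.19726794  0.2512    ] (np.float64(123.9), np.float64(0.0525))
side [ 0.6343915  -0.24368925  0.2672    ]
tip [ 0.59402419 -0.2548948   0.2672    ] (np.float64(-164.5), np.float64(0.0419))
yel [ 0.59808745 -0.28586616  0.2512    ] (np.float64(-130.7), np.float64(0.0556))
low [ 0.5826513  -0.25745515  0.2512    ] (np.float64(-165.1), np.float64(0.0535))
med [ 0.58407482 -0.22544901  0.2512    ] (np.float64(160.1), np.float64(0.0535))
high [ 0.60440319 -0.19938629  0.2512    ] (np.float64(124.1), np.float64(0.0535))
(315, 240) [ 0.618 -0.006  0.23 ]
(270, 238) [ 0.452 -0.072  0.124]
(203, 243) [ 0.62  -0.175  0.243]
(370, 227) [0.447 0.132 0.127]
(337, 231) [0.45  0.063 0.126]
(400, 224) [0.551 0.156 0.2  ]
(405, 210) [0.568 0.155 0.24 ]
```

Both cameras agree. The centre is at (0.636,-0.242), the top at z 0.267, the pointer at -164° (low), the yellow mark at -128° (by the 36° spacing) and red at -92°. I need +36° anticlockwise, so I raise the tool first and swing over, closing the fingers.

```bash
python3 -c "
import workcell;print({k:v for k,v in vars(workcell).items() if not k.startswith('_') and not callable(v)})"
python3 -m creep '[[0,0,0,0,0,-50,255],[0,0,0,0,0,-50,255],[0,0,0,0,0,-50,255],[0,0,0.08,-50,0,0,255],[0,0,0.08,-50,0,0,255],[0,0,0.08,-50,0,0,255],[0,0,0.08,-50,0,0,255],[0,0,0.08,-50,0,0,255]]' 20
```

```text
{'finger_overhang': 0.025}
clock: 0.95
position: [0.4525, 0.4452, 0.4058]
ee_rot: [0.388, 0.922, -0.0, -0.0]
ft_force: [0.2, 0.7, 0.5]
grip_width: -0.003
```

```bash
python3 -m creep '[[0,0,0.08,-50,0,0,255],[0,0,0.08,-50,0,0,255],[0,0,0.08,-50,0,0,255],[0,0,0.08,-50,0,0,255],[0,0,0.08,-50,0,0,255],[0,0,0.08,-50,0,0,255],[0,0,0.08,-50,0,0,255],[0,0,0.08,-50,0,0,255]]'
```

```text
clock: 1.75
position: [0.639, 0.0989, 0.4058]
ee_rot: [0.658, 0.753, -0.0, -0.0]
ft_force: [0.2, 0.4, -0.8]
grip_width: -0.003
```

```bash
python3 -m creep '[[0,0,0.08,-50,0,0,255],[0,0,0.08,-50,0,0,255],[0,0,0.08,-50,0,0,255],[0,0,0.08,-50,0,0,255],[0,0,0.08,-50,0,0,255],[0,0,0.08,-20,0,0,255],[0,0,0,0,0,0,255],[0,0,0,0,0,0,255]]'
python3 - <<'E'
from h import *
o=get_obs();p,d=camera("wrist");cv2.imwrite("pics/w1.png",p);np.save("pics/w1.npy",d);print(o["position"],o["ee_rot"],o["joint_pos"].round(2),o["ft_force"])
E
```

```text
clock: 2.55
position: [0.6278, -0.1665, 0.406]
ee_rot: [0.817, 0.576, 0.0, -0.0]
ft_force: [-0.8, 0.4, -0.0]
grip_width: -0.003
[ 0.62775687 -0.16653419  0.40599954] [ 8.17149866e-01  5.76425152e-01  6.38082727e-05 -3.70267529e-04] [-0.18  0.39  0.56  1.13 -0.21  1.67 -0.02] [-0.77449356  0.36588184 -0.0354261 ]
```

View pics/w1.png

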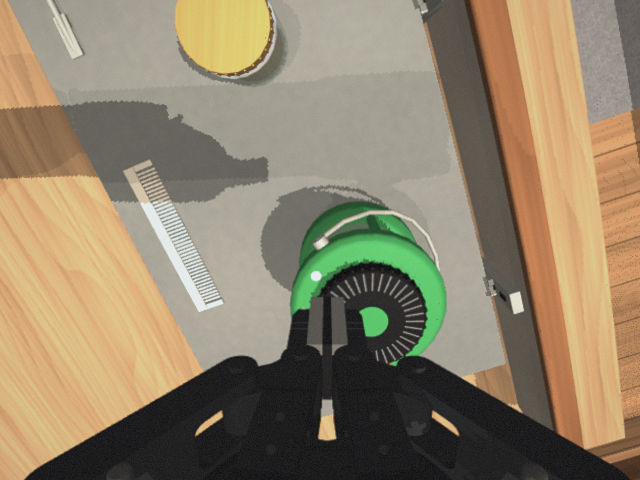

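The wrist picture shows the green disc at the dial's centre at about (373,321), and the high mark at (316,276). The shut fingertips are at about (327,300).

```bash
python3 - <<'E'
from h import *
P=([0.62775687,-0.16653419,0.40599954],[8.17149866e-01,5.76425152e-01,6.38e-05,-3.7e-04])
d=np.load("pics/w1.npy")
print(w("wrist",373,321,z=.2672,pose=P),w("wrist",316,276,z=.2512,pose=P));print(w("wrist",375,321,depth=d[321,375],pose=P))
R=Ro.from_quat(P[1]).as_matrix();print(R.round(3))
# pixel of finger tip
C=np.array([.636,-.242]);
for a in(-180,-150,-60,0,90):
    t=C+.03*np.array([np.cos(np.radians(a)),np.sin(np.radians(a))]);v=np.r_[t-P[0][:2],0];print(a,t,(R.T@v*1000).round(1))
E
```

```text
[ 0.63733482 -0.24278446  0.2672    ] [ 0.60622086 -0.19919053  0.2512    ]
[ 0.6387959  -0.24318007  0.26740619]
[[ 0.335  0.942 -0.   ]
 [ 0.942 -0.335  0.001]
 [ 0.001 -0.001 -1.   ]]
-180 [ 0.606 -0.242] [-78.4   4.8  -0. ]
-150 [ 0.61001924 -0.257     ] [-91.2  13.6  -0.1]
-60 [ 0.651      -0.26798076] [-87.8  55.9  -0.1]
0 [ 0.666 -0.242] [-58.3  61.3  -0.1]
90 [ 0.636 -0.212] [-40.1  23.   -0. ]
```

```bash
python3 -m creep '[[0,0,0,-35,3,0,255],[0,0,0,-34,3,0,255],[0,0,0,0,0,30,255],[0,0,0,0,0,30,255],[0,0,0,0,0,25,255],[0,0,0,0,0,15,255],[0,0,0,0,0,5,255],[0,0,0,0,0,0,255]]'
python3 - <<'E'
from h import *
for n in("wrist","scene"):
    o=get_obs();p,d=camera(n);cv2.imwrite(f"pics/{n}2.png",p if n=="wrist" else cv2.resize(p[150:300,60:260],None,fx=4,fy=4,interpolation=cv2.INTER_CUBIC))
print(o["position"],o["ft_force"])
E
```

```text
clock: 3.4
position: [0.6105, -0.2331, 0.3014]
ee_rot: [0.817, 0.577, 0.0, -0.0]
ft_force: [-1.0, 0.1, 1.0]
grip_width: 0.003
[ 0.61065907 -0.23347218  0.30221488] [-0.0851236   0.12774402  0.13430663]
```

View pics/wrist2.png

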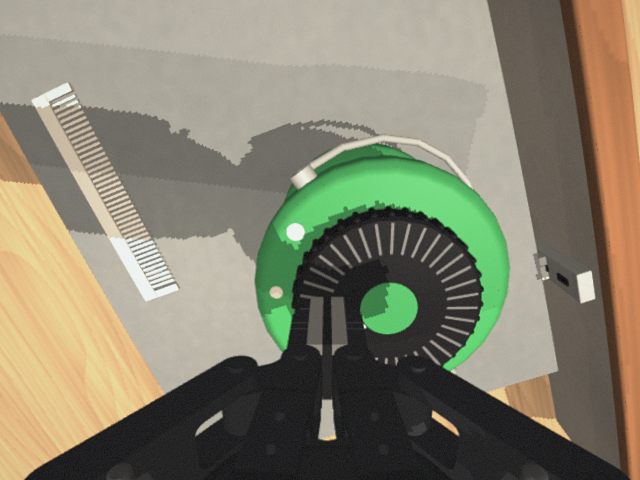

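View pics/scene2.png

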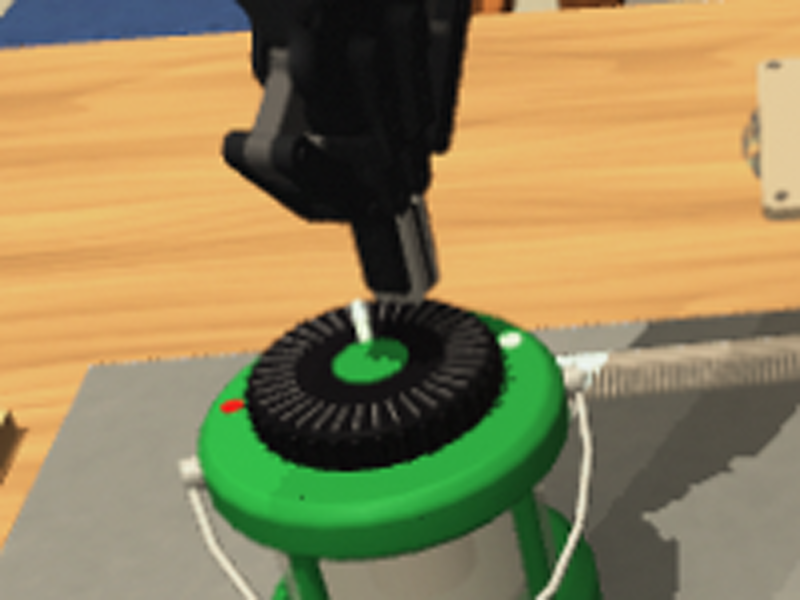

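The fingertip hangs over the dial's near side, in line with its ring. Next I go down gently.

```bash
python3 -m creep '[[0,0,0,0,0,3,255],[0,0,0,0,0,2,255],[0,0,0,0,0,2,255],[0,0,0,0,0,0,255]]'; python3 -m creep '[[0,0,0,0,0,1,255],[0,0,0,0,0,0,255]]'; python3 -c "
from workcell import *
o=get_obs();print(o['position'],o['ft_force'],o['tau'].round(2))"
```

```text
clock: 3.9
position: [0.6101, -0.2338, 0.294]
ee_rot: [0.817, 0.576, -0.0, -0.0]
ft_force: [-0.0, 1.1, 1.0]
grip_width: -0.002
clock: 4.1
position: [0.6101, -0.2338, 0.2932]
ee_rot: [0.817, 0.576, 0.0, -0.0]
ft_force: [0.4, -0.0, 0.9]
grip_width: 0.001
[ 0.61011723 -0.23382843  0.2932126 ] [ 0.40704278 -0.01055776  0.8574084 ] [ 3.000e-02 -6.123e+01  9.380e+00 -3.892e+01  2.000e-02 -3.000e-02
  0.000e+00]
```

```bash
for i in 1; do python3 -m creep '[[0,0,0,0,0,0.5,255],[0,0,0,0,0,0,255]]'; python3 -m creep '[[0,0,0,0,0,0.5,255],[0,0,0,0,0,0,255]]';  done; python3 -c "
from workcell import *
o=get_obs();print(o['position'],o['ft_force'],o['tau'].round(2))"
```

```text
clock: 4.3
position: [0.6101, -0.2338, 0.2927]
ee_rot: [0.817, 0.576, 0.0, -0.0]
ft_force: [-0.2, -0.1, -0.2]
grip_width: -0.0
clock: 4.5
position: [0.6101, -0.2338, 0.2922]
ee_rot: [0.817, 0.576, -0.0, -0.0]
ft_force: [0.6, -0.1, 0.1]
grip_width: 0.001
[ 0.610112   -0.23383904  0.29218835] [ 0.58025389 -0.12998495  0.12176032] [ 2.000e-02 -6.122e+01  9.380e+00 -3.891e+01  2.000e-02 -1.000e-02
  0.000e+00]
```

```bash
python3 -m creep '[[0,0,0,0,0,0.5,255],[0,0,0,0,0,0,255]]'; python3 -m creep '[[0,0,0,0,0,0.5,255],[0,0,0,0,0,0,255]]'; python3 -c "
from workcell import *
o=get_obs();print(o['position'],o['ft_force'],o['tau'].round(2))"
```

```text
clock: 4.7
position: [0.6101, -0.2338, 0.2917]
ee_rot: [0.817, 0.576, -0.0, -0.0]
ft_force: [0.3, -0.7, -0.3]
grip_width: 0.0
clock: 4.9
position: [0.6101, -0.2338, 0.2912]
ee_rot: [0.817, 0.576, 0.0, -0.0]
ft_force: [-0.1, 0.4, -0.1]
grip_width: -0.002
[ 0.61014326 -0.23378663  0.29120029] [-0.06708707  0.3874712  -0.13873681] [ 2.000e-02 -6.123e+01  9.380e+00 -3.889e+01  2.000e-02 -1.000e-02
  0.000e+00]
```

```bash
python3 -m creep '[[0,0,0,0,0,0.5,255],[0,0,0,0,0,0,255]]'; python3 -m creep '[[0,0,0,0,0,0.5,255],[0,0,0,0,0,0,255]]'; python3 -c "
from workcell import *
o=get_obs();print(o['position'],o['ft_force'],o['tau'].round(2))"
```

```text
clock: 5.1
position: [0.6101, -0.2338, 0.2907]
ee_rot: [0.817, 0.576, 0.0, -0.0]
ft_force: [0.2, -0.2, 0.2]
grip_width: -0.0
clock: 5.3
position: [0.6102, -0.2339, 0.2905]
ee_rot: [0.817, 0.576, 0.0, 0.0]
ft_force: [-0.7, 0.1, 3.2]
grip_width: 0.001
[ 0.61015911 -0.23385347  0.290505  ] [-0.7087616   0.14557474  3.2304675 ] [ 7.000e-02 -6.011e+01  9.240e+00 -3.826e+01  3.000e-02 -2.300e-01
  0.000e+00]
```

```bash
python3 -m creep '[[0,0,0,0,0,0.3,255],[0,0,0,0,0,0,255],[0,0,0,0,0,0,255]]'; python3 -c "
from workcell import *
o=get_obs();print(o['position'],o['ft_force'],o['tau'].round(2))"
```

```text
clock: 5.6
position: [0.6102, -0.2338, 0.2904]
ee_rot: [0.817, 0.576, 0.0, 0.0]
ft_force: [-2.4, 0.6, 5.1]
grip_width: 0.002
[ 0.61018789 -0.23383751  0.29042514] [-2.43982611  0.64100716  5.07322857] [ 1.500e-01 -5.802e+01  8.940e+00 -3.717e+01  3.000e-02 -7.500e-01
  0.000e+00]
```

Contact is about 5 N. Now the first half of the stroke: +18° about the axis, turning the tool with it.

```bash
python3 -m creep '[[0,0,-0.08,-2.2,0.09,0,255],[0,0,-0.08,-2.2,0.09,0,255],[0,0,0,0,0,0,255]]'; python3 - <<'E'
from h import *
o=get_obs();print(o['position'],o['ft_force'],o['torque'])
d=o['position'][:2]-[.6365,-.2425];print(np.hypot(*d),np.degrees(np.arctan2(d[1],d[0])))
p,_=camera("scene");cv2.imwrite("pics/s3.png",cv2.resize(p[205:305,95:225],None,fx=6,fy=6,interpolation=cv2.INTER_CUBIC))
E
```

```text
clock: 5.9
position: [0.6089, -0.2383, 0.2904]
ee_rot: [0.768, 0.64, 0.0, 0.0]
ft_force: [-3.2, 1.5, 6.2]
grip_width: -0.001
[ 0.60889194 -0.23832074  0.2904139 ] [-3.19086576  1.51966078  6.2280357 ] [ 0.24762671  0.55554928 -0.07478918]
0.02792259349874355 171.39202757575885
```

View pics/s3.png

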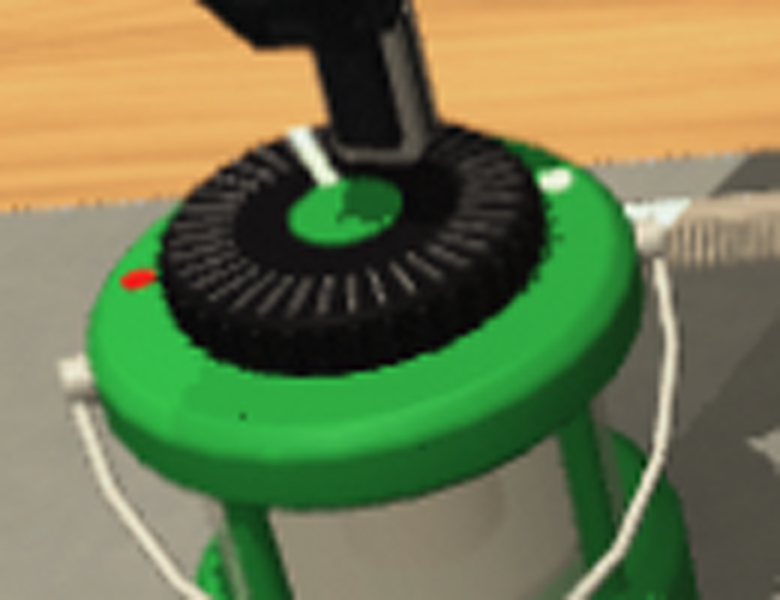

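The dial follows with about 9° of turn, and the lantern hasn't moved. I'll continue.

```bash
python3 -m creep '[[0,0,-0.08,-2.2,0,0,255],[0,0,-0.08,-2.2,0,0,255],[0,0,-0.08,-2.2,0.09,0,255],[0,0,0,0,0,0,255]]'; python3 - <<'E'
from h import *
o=get_obs();print(o['position'],o['ft_force'],o['torque'])
d=o['position'][:2]-[.6365,-.2425];print(np.hypot(*d),np.degrees(np.arctan2(d[1],d[0])))
p,_=camera("scene");cv2.imwrite("pics/s4.png",cv2.resize(p[205:305,95:225],None,fx=6,fy=6,interpolation=cv2.INTER_CUBIC))
E
```

```text
clock: 6.35
position: [0.6083, -0.2452, 0.2904]
ee_rot: [0.686, 0.727, 0.0, 0.0]
ft_force: [-2.4, -0.8, 6.7]
grip_width: 0.003
[ 0.60828112 -0.24521729  0.29041959] [-2.41885004 -0.80813822  6.65472551] [ 0.09229314  0.5964775  -0.00255347]
0.028349404067131746 -174.4997567471888
```

View pics/s4.png

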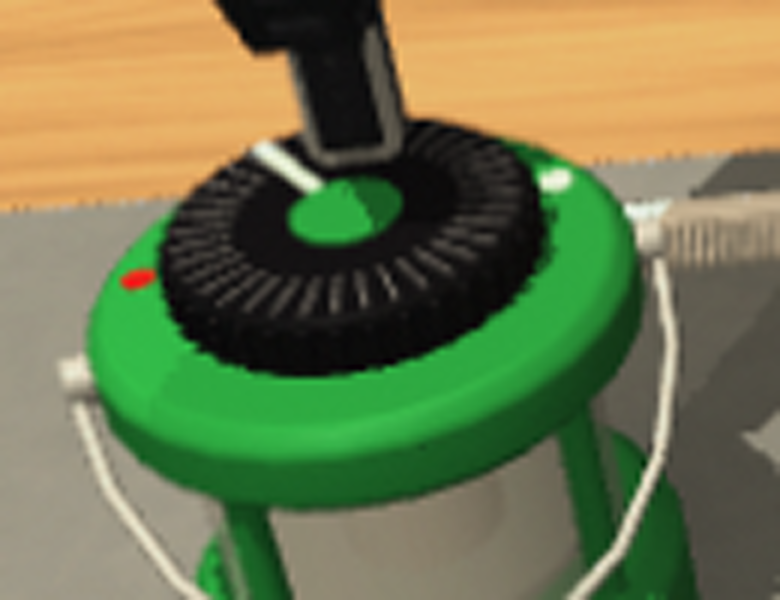

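```bash
python3 -m creep '[[0,0,-0.08,-2.2,0.09,0,255],[0,0,-0.08,-2.2,0.09,0,255],[0,0,-0.04,-1.1,0,0,255],[0,0,0,0,0,0,255]]'; python3 - <<'E'
from h import *
o=get_obs();print(o['position'],o['ft_force'],o['torque'])
C=np.array([.6365,-.2425])
d=o['position'][:2]-C;print(np.hypot(*d),np.degrees(np.arctan2(d[1],d[0])))
q=w("scene",138.7,230,z=.2672)[:2]-[.6368,-.2409];print("earlier ptr",np.degrees(np.arctan2(q[1],q[0])),np.hypot(*q))
p,_=camera("scene");cv2.imwrite("pics/s5.png",cv2.resize(p[205:305,95:225],None,fx=6,fy=6,interpolation=cv2.INTER_CUBIC))
E
```

```text
clock: 6.8
position: [0.6091, -0.2509, 0.2904]
ee_rot: [0.611, 0.792, -0.0, 0.0]
ft_force: [-2.8, -1.9, 6.5]
grip_width: 0.001
[ 0.60907578 -0.250906    0.29043979] [-2.82041854 -1.93869941  6.53930562] [-0.19906928  0.52373125 -0.01036594]
0.028683590723142017 -162.95878876060462
earlier ptr -139.75607854084663 0.038080990460429495
```

View pics/s5.png

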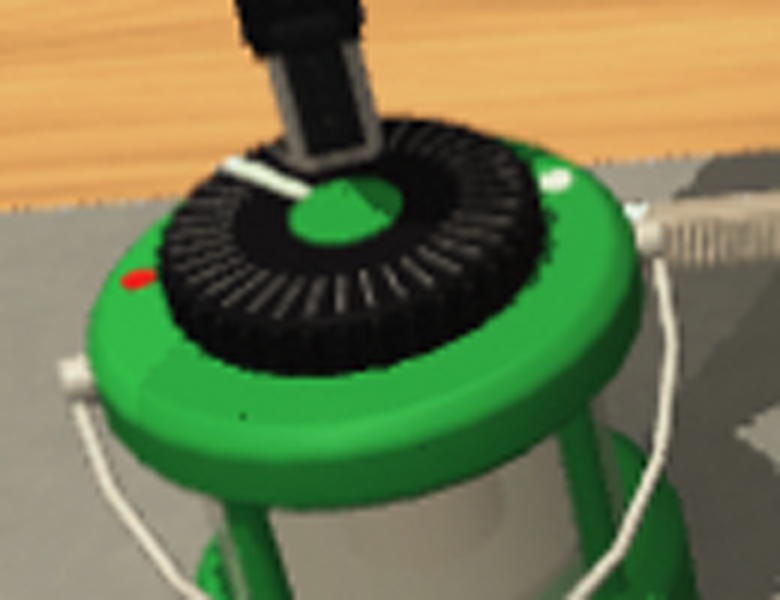

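The pointer tip is at crop (228,162), about at the night-light setting. I'll lift straight off and retreat.

```bash
python3 -m creep '[[0,0,0,0,0,-3,255],[0,0,0,0,0,-10,255],[0,0,0,0,0,-30,255],[0,0,0,0,0,-50,255],[0,0,0,0,0,-50,255],[0,0,0,40,0,0,255],[0,0,0,40,0,0,255],[0,0,0,0,0,0,255]]'; python3 - <<'E'
from h import *
print(get_obs()["ft_force"])
p,_=camera("scene");cv2.imwrite("pics/s6f.png",p);cv2.imwrite("pics/s6.png",cv2.resize(p[205:305,95:225],None,fx=6,fy=6,interpolation=cv2.INTER_CUBIC))
t,_=camera("side");cv2.imwrite("pics/d6f.png",t);cv2.imwrite("pics/d6.png",cv2.resize(t[90:160,265:355],None,fx=8,fy=8,interpolation=cv2.INTER_CUBIC))
E
```

```text
clock: 7.65
position: [0.5894, -0.1671, 0.4344]
ee_rot: [0.608, 0.794, 0.002, -0.0]
ft_force: [0.0, -0.2, -0.2]
grip_width: 0.0
[ 0.03665837 -0.22668576 -0.17449419]
```

View pics/s6.png

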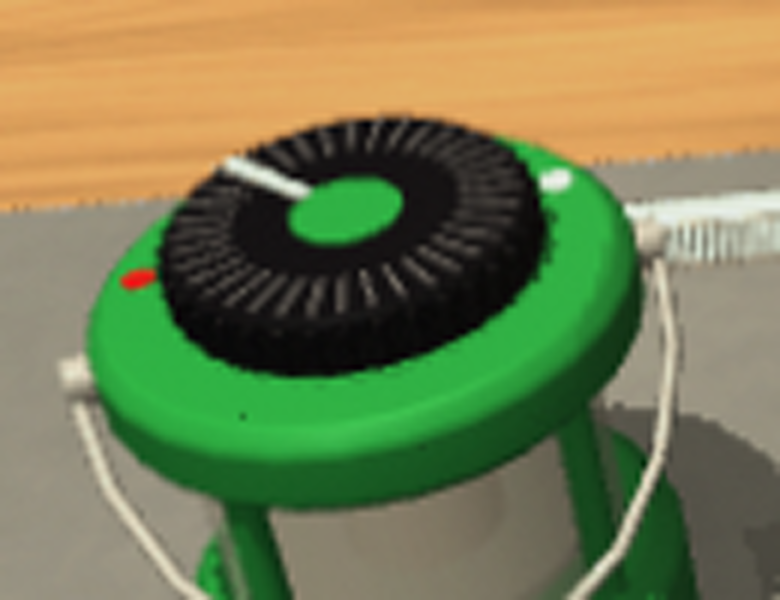

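View pics/d6.png

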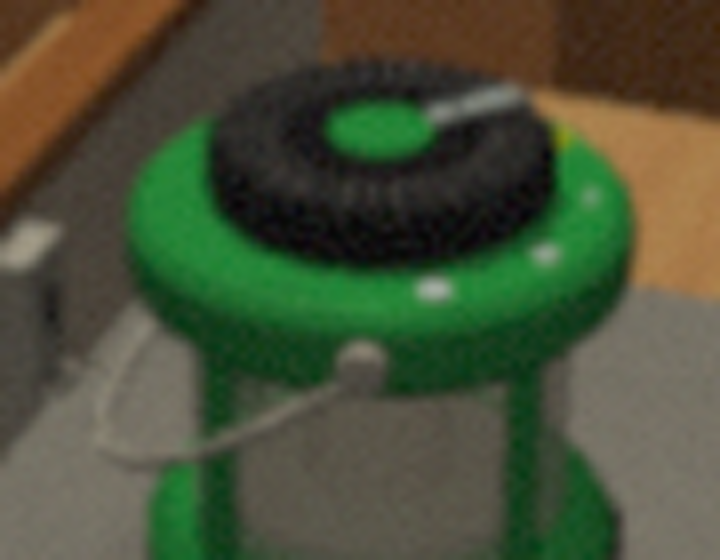

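View pics/s6f.png

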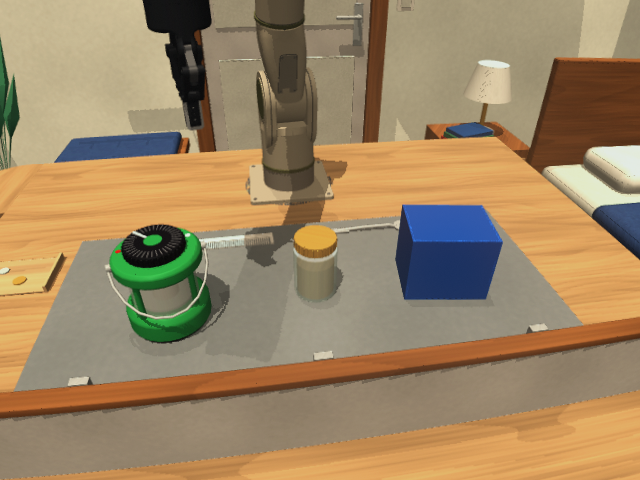

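```bash
python3 - <<'E'
from h import *
for n,c,t in[("scene",(152.7,240),(133.0,232)),("side",(312.5,106),(330.25,101.9))]:
    q=(w(n,*t,z=.2672)-w(n,*c,z=.2672));print(n,np.degrees(np.arctan2(q[1],q[0])),np.hypot(*q[:2]))
for n,a in(("scene","s6f"),("side","d6f")):
    A=cv2.imread(f"pics/{n}0.png");B=cv2.imread(f"pics/{a}.png")
    for nm,(x,y,X,Y) in (dict(lantern=(110,250,215,335),jar=(290,225,340,300),box=(395,200,500,300),comb=(203,230,275,250)) if n=="scene" else dict(box=(150,240,285,380),comb=(365,180,405,240),spoon=(315,280,370,370))).items():
        print(n,nm,cv2.phaseCorrelate(np.float32(cv2.cvtColor(A,6)[y:Y,x:X]),np.float32(cv2.cvtColor(B,6)[y:Y,x:X])))
E
```

```text
scene -127.82665213135374 0.04064288622308485
side -132.76286389780583 0.04041802964701752
scene lantern ((-0.03483644448213852, 0.0092712709714462), 1.0064934599056166)
scene jar ((-0.11935769114174732, 0.4632065996367487), 0.8487668258666993)
scene box ((0.04445129191460495, 0.07513768722598257), 0.9702976391050551)
scene comb ((-0.10793317932164115, 0.29494396964451575), 0.604769705567095)
side box ((0.555009698848167, 0.008583270606308702), 1.100080222259333)
side comb ((-0.046331454368878866, -0.06491597725979048), 0.45929833988348645)
side spoon ((0.02983494264049824, 0.005073719193731563), 0.946803216404385)
```

The two cameras put the pointer at -128° and -133°, within the 0.24 rad spring range of night-light at -128°, so the detent holds it. Nothing else has moved.

```bash
python3 -c "
from workcell import *
print(hand_in())"
```

```text
the job is handed in; nothing more can be done
None
```

I turned the lantern's dial down one click, from low to night-light, and handed the job in at about 7.8 s. The hand-in gave no verdict.

**What I did:** I laid the shut fingertips on the dial about 28 mm off its axis, pressing with 5–7 N. I stroked it about 35° anticlockwise, turning the tool with the dial, then lifted straight off and backed away.

**Last checks:**
- **Pointer:** the scene camera puts it at −128°, where the night-light mark should be. The side camera reads −133°, a 5° disagreement. That is about the size of the 2–3° errors that camera showed on other marks. Both are well inside the range where the dial springs to night-light.
- **Surroundings:** the lantern, box, jar, comb and spoon show no shift beyond about half a pixel in the images I compared. I did not measure the box's door separately; it looks shut.
- **Contact:** the wrist force reads about zero, so the robot was touching nothing.

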